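# Isolate the bench drive, bring the shaft flat round and hold the collar on it

## Robot

A 7-joint arm with a two-finger parallel gripper is mounted at the origin on a cart in front of the work surface, level with it; the furniture and walls round the work are solid. World frame = base frame: x ahead of the robot, y to its left, z up, the work surface at z = 0. Lengths are in m, angles in rad, forces in N, time in s.
With the tool pointing down it reaches from about 0.4 to 0.85 m from the base axis. Payload 10.4 kg.
Tool frame: the origin (TCP) lies midway between the tips of the shut fingers; the grasp point (between the pads) lies 19 mm behind it (manip.hold_point_z is the distance from the TCP to the grasp point, in m); z points along the fingers, y is the line along which they close (so a half turn about z gives the same grasp; the last joint's range is limited). The gripper opens to 85 mm and grips with 20 to 120 N. Pads are 22 mm wide; open, the fingers measure 114 mm over their backs; the gripper's body (76 mm by 85 mm) begins 54 mm behind the grasp point. The pads swing forward as they close: fully open they stand 13 mm farther back than shut.
Start: joints at [-1.147, 0.332, -0.065, 1.46, 0.022, 1.35, -0.088], TCP at [0.27, 0.564, 0.231] pointing down, gripper open.
Joint ranges: [-2.6, 2.6], [-0.5, 2.12], [-1.47, 1.34], [0.16, 2.42], [-1.27, 4.41], [0.06, 2.06], [-2.6, 2.6]. Speed limits (rad/s): [2.22, 2.22, 2.79, 2.79, 3.14, 3.14, 3.14].

## Interface

Orientations are given as a unit quaternion [x, y, z, w].
In Python, from workcell import manip, eyes, job gives the robot as it stands.
- The arm moves only by the shell command python3 -m crank 'ROWS' [FORCE]. ROWS is JSON, a list that holds one entry, the list of rows, each a list of 7 numbers: the finger opening in cm, from 0 to 8.54, then the shift along the world's x, y, z in cm, then the turn, a rotation vector about the world's x, y, z in degrees. In form: [[[hand, x, y, z, ax, ay, az], ...]]. A call has 1 to 20 rows; each row shifts and turns the commanded pose from where the row before left it; what a row does not reach is not made up. A row lasts 1/8 s, in which the tool goes at most 62.5 mm and 10.7 degrees, less where a joint would pass 70% of its speed; a pose out of reach is approached as far as the arm can. A call with a gripper value outside its range is refused whole. The fingers move at their own pace and stop on an object; FORCE is the grip in N (left out, the last holds). Time passes only in rows, so rows that do not move let the fingers close. It gives the time, the measured TCP pose, the force, the opening and the grip force at its end, in the units of the state.
- manip.get_obs(): the state, without advancing time (a new reading comes with each control period).
- eyes.camera(name): name is "scene" or "top" or "wrist"; returns (picture, depth): 420x560x3 uint8, red, green, blue; 420x560 float32, m along the optical axis (not along the pixel's ray), 0 where there is no reading.
- eyes.camera_params(name): a dict with "fx", "fy", "cx", "cy" (pixels), "world_from_camera" (4x4, takes a point from camera to world coordinates); the wrist camera has in their place "hand_eye" (4x4, takes a point from camera to tool coordinates, whose origin is the TCP and whose axes are the flange's). Camera axes: x right, y down, z forward; pixel columns grow to the right and rows downward; lengths in m; the calibration is good to about 2 mm. A picture is of the moment at which its call begins: read the wrist's pose just before it. camera_params takes no time and is no camera call.
- job.hand_in(): hands the job in; it is judged then, once.
The state is a dict: "clock": time; "joint_pos": joint angles; "joint_velocities": joint speeds; "tau": joint torques, N m; "position": TCP position; "ee_rot": TCP orientation; "ft_force": force on the tool from outside, world axes, zero at the start; "torque": the same for the moment, N m; "grip_width": opening from 0.0 (shut) to 1.0 (fully open); "grasp_force": force on a finger pad.
Only numpy, scipy, OpenCV 4.12 (cv2) and the standard library are available. Lean on these libraries where they do the work, as an engineer would, in place of code of your own. Each camera call takes 0.05 s, during which the arm holds its last target. There are 200 camera calls.

## Task

Isolate the bench drive first: pull its orange plug up out of the socket and set it down on the desk. Then turn the shaft by its end until its flat faces the collar's set screw, take the collar with the fingers clear of the screw and raise it along the flat until its top is flush with the end of the shaft, the screw still facing the front of the drive for the key. Finish while holding the collar there, and leave the hex key and the brass weight alone.

Things in the scene. Friction and masses are not known exactly. Their poses are not given: they have to be found in the camera images.
- drive: Bench drive unit, fixed: blue housing 90 (x) x 150 (y) x 46 mm high. Origin at the centre of its underside, on the desk. Its ribbed front faces its own -x. Vertical shaft at its own (0, -35) mm, plug socket at (0, +45) mm in a black cover (58 x 48 mm, top 50 mm above the desk). A boss (radius 20 mm, foot 30 mm) round the shaft rises to a shoulder 70 mm high.
- socket (a point): Middle of the mouth of the plug's socket, 50 mm above the desk; axes as the drive's.
- plug: Orange isolating plug, 50 g, no cable: grip 16 (x) x 32 (y) x 34 mm high on a brass blade 16 mm long in the socket. Origin at the blade's lower end, z up; grip from 16 to 50 mm above the origin. Starts fully seated, grip standing on the socket cover, axes parallel to the drive's. A sprung detent holds it: straight up takes up to about 12 N over the first few mm; free after 16 mm.
- shaft (a joint): Angle of the vertical steel shaft, rad: 0 when its flat faces the front of the drive (-x of the drive), growing counter-clockwise seen from above; turns endlessly, stays where left (friction about 0.06 N m). Starts anywhere but near 0.
- shaft_end (a point): Centre of the shaft's upper end face, 116 mm above the desk; x axis points to the flat, z up. The end part (83 to 116 mm high) has radius 12 mm and one flat 8 mm from the axis over its full length: 20 mm across the flat, 24 mm elsewhere. The flat is brass coloured, with a red dot next to it on the end face. Below is a groove of radius 8 mm.
- collar: Loose dark steel collar round the shaft, 160 g: outer diameter 46, bore 27, height 16 mm. Origin at the centre of its underside, x axis points to its set screw (red line on top), z up. Starts on the shoulder, origin 70 mm above the desk, screw facing the drive's front within 0.2 rad. Flush with the shaft end its origin is at 100 mm. It slides down when let go.
- set_screw: Brass set screw of the collar, 6 mm diameter, backed out: it stands 4 mm proud of the rim. Origin where its axis meets the rim (23 mm from the collar's axis, 8 mm above its underside), x axis outwards. Its tip stands into the bore to 10 mm from the axis, so the collar can rise onto the shaft's end part only with the screw over the flat.
- hex_key: Black hex key 26 x 74 x 9 mm lying beside the drive, beyond its -y end. Bystander. Origin at the centre of its underside.
- weight: Small brass weight, 22 mm diameter, 34 mm high, standing beside the drive, beyond its -y end. Bystander. Origin at the centre of its underside.
Not all that is in view belongs to the job. Of the things shaped like the plug, the orange one is meant.

How it is judged:
On the way, in this order (a step that is already met when the one before it is completed fails the run):
1. the plug is out of the socket and on the desk, let go, at rest (height (world z) of plug between -0.02 and 0.03 m and horizontal distance between plug and socket above 0.04 m and contact force between the fingers and plug below 0.3 N and linear speed of plug below 0.03 m/s), for 0.2 s.
2. the shaft is turned so that its flat faces the set screw (within 0.2 rad), the collar still down (angle between the x axis of shaft_end and the x axis of collar, either way round below 0.2 rad and x of set_screw in the frame of shaft_end above 0 m and height (world z) of collar below 0.075 m), for 0.2 s.
At the end, for the whole second after the job is handed in: The fingers hold the collar still round the shaft, its top flush with the shaft end within 5 mm, level within 0.15 rad, the set screw over the flat within 0.2 rad and facing the front of the drive within about 0.7 rad, the fingers not on the screw; the plug is on the desk, out of its socket (height (world z) of collar between 0.095 and 0.105 m and angle between collar's own z axis and vertical below 0.15 rad and horizontal distance between collar and shaft_end below 0.006 m and angle between the x axis of shaft_end and the x axis of collar, either way round below 0.2 rad and x of set_screw in the frame of shaft_end above 0 m and x of set_screw in the frame of drive below -0.017 m and contact force between the fingers and collar above 2 N and contact force between the fingers and set_screw below 0.5 N and linear speed of collar below 0.02 m/s and height (world z) of plug between -0.02 and 0.03 m and horizontal distance between plug and socket above 0.04 m); the arm keeps its last pose, push and grip.
It fails at once if the shaft is turned while the plug is still in the socket (horizontal distance between plug and socket below 0.012 m and height (world z) of plug between 0.03 and 0.046 m and (velocity of joint shaft above 0.3 rad/s or velocity of joint shaft below -0.3 rad/s)).
It fails at once if the hex key is disturbed (moved more than 30 mm) (distance of hex_key from where it was at the start of the episode above 0.03 m).
It fails at once if the brass weight is disturbed (moved more than 30 mm) or tipped (distance of weight from where it was at the start of the episode above 0.03 m or angle between weight's own z axis and vertical above 0.5 rad).
It also fails if it takes over 67 s, if anything falls off the work surface, if the arm or the gripper's body presses on something with over 40 N, if the wrist force passes 120 N, or if a joint passes its speed limit or range.

## Working session

There is one attempt and no reset: what is moved stays moved. The work goes in short steps, Python scripts to look and compute and a shell command to move; the robot and the scene stay as the last step left them, time stands still between calls to the robot, and variables do not carry over. Pictures are saved under pics/ and viewed, at most 10 in all, crops included, and the job is handed in when it is done.

```bash
ls; mkdir -p pics; cat > h.py <<'E'
import numpy as np,cv2
from workcell import manip,eyes,job
from scipy.spatial.transform import Rotation as R
def cam(n):
    o=manip.get_obs(); im,d=eyes.camera(n); p=eyes.camera_params(n)
    if n=='wrist':
        T=np.eye(4);T[:3,:3]=R.from_quat(o['ee_rot']).as_matrix();T[:3,3]=o['position'];T=T@np.array(p['hand_eye'])
    else: T=np.array(p['world_from_camera'])
    np.savez(f'{n}.npz',im=im,d=d,T=T,K=[p['fx'],p['fy'],p['cx'],p['cy']])
    return im,d,T,[p['fx'],p['fy'],p['cx'],p['cy']]
def cloud(d,T,K):
    v,u=np.indices(d.shape); P=np.stack([(u-K[2])/K[0]*d,(v-K[3])/K[1]*d,d],-1)
    return P@T[:3,:3].T+T[:3,3]
def plane(u,v,z,T,K):
    r=T[:3,:3]@np.array([(u-K[2])/K[0],(v-K[3])/K[1],1]); return T[:3,3]+r*(z-T[2,3])/r[2]
def save(n,im): cv2.imwrite(f'pics/{n}.png',im[...,::-1])
E
python3 - <<'E'
from h import *
print(manip.get_obs(), manip.hold_point_z)
a=cam('scene');b=cam('top')
save('top',b[0]);save('scene',a[0])
print(a[2],b[2],a[3],b[3])
E
```

```text
pics
{'clock': 0.0, 'joint_pos': array([-1.14660063,  0.33283726, -0.06470844,  1.46095738,  0.021589  ,
        1.34991609, -0.08849559]), 'joint_velocities': array([-1.58532346e-03,  6.28095528e-04,  4.94029656e-05, -2.78008614e-05,
        1.17404531e-03,  1.28170165e-03,  1.18653409e-03]), 'tau': array([-3.87831396e-04, -6.25460243e+01,  4.87553969e-02, -3.91580164e+01,
        1.61679491e-02,  1.03351712e-02, -1.35237536e-05]), 'position': array([0.2698789, 0.5632985, 0.2305299]), 'ee_rot': array([ 2.21528993e-01,  9.75153526e-01, -6.99372526e-04, -1.30771287e-04]), 'ft_force': array([-0.53559953, -0.6012599 , -0.64735008]), 'torque': array([0.0420744, 0.0079754, 0.0184799]), 'grasp_force': 0.0, 'grip_width': 1.0011657125634863} 0.0187
[[ 0.81758342 -0.31414986  0.48256317 -0.00285917]
 [-0.57544114 -0.47576938  0.665215   -0.53482244]
 [ 0.02061158 -0.82155546 -0.56975591  0.68595729]
 [ 0.          0.          0.          1.        ]] [[-0.0157795  -0.99687431  0.07741195  0.4111591 ]
 [-0.99986788  0.01542975 -0.00511419  0.16305556]
 [ 0.00390376 -0.07748242 -0.99698608  1.04203117]
 [ 0.          0.          0.          1.        ]] [539.4972487089407, 539.4972487089407, 281.3542709140374, 218.70251440720477] [538.9834831541269, 538.9834831541269, 277.74619280836697, 204.12656963717887]
```

View pics/top.png

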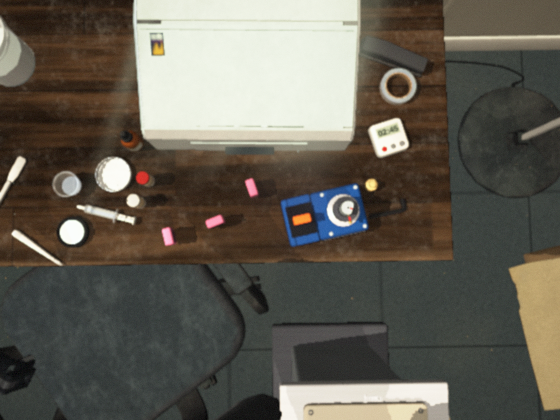

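View pics/scene.png

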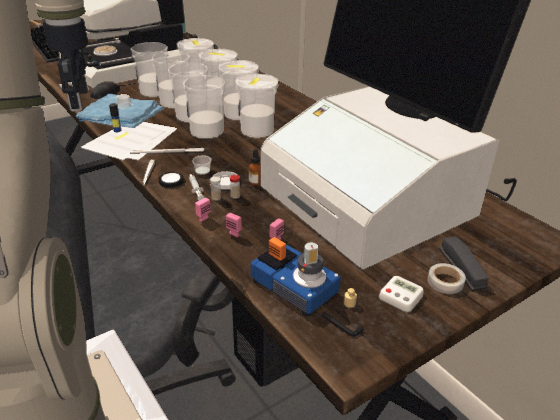

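The top view shows the drive at about (325,215), the orange plug at (302,219), the collar and shaft at (345,208), the weight at (372,185) and the key at (400,207). Things shaped like the plug are the pink ones at (251,187), (215,221) and (168,236), plus the orange one at (302,219). Only the last is orange and sits in the drive's socket.

```bash
cat > m.py <<'E'
from h import *
z=np.load('top.npz');im,d,T,K=z['im'],z['d'],z['T'],z['K']
hsv=cv2.cvtColor(im,cv2.COLOR_RGB2HSV)
def blob(lo,hi,h,name,box=(260,390,170,260)):
    m=cv2.inRange(hsv,lo,hi);k=np.zeros_like(m);k[box[2]:box[3],box[0]:box[1]]=1;m*=k
    m=cv2.morphologyEx(m,cv2.MORPH_CLOSE,np.ones((3,3)))
    c=max(cv2.findContours(m,0,2)[0],key=cv2.contourArea)[:,0]
    P=np.array([plane(u,v,h,T,K)[:2] for u,v in c]);r=cv2.minAreaRect((P*1000).astype(np.float32))
    dd=cloud(d,T,K)[m>0][:,2]; print(name,r,'z',np.percentile(dd,[5,50,95]).round(4)); return r
blob((100,120,40),(125,255,255),.046,'drive')
blob((3,150,150),(18,255,255),.084,'plug',(285,325,205,235))
P=cloud(d,T,K)
print('collar/shaft z>0.09',)
b=np.zeros(d.shape,bool);b[170:250,320:370]=1
for lo,hi in((.11,.125),(.08,.095),):
    m=b&(P[...,2]>lo)&(P[...,2]<hi);print(lo,m.sum(),P[m].mean(0), (P[m].max(0)+P[m].min(0))/2,np.ptp(P[m],0))
cr=cv2.resize(im[170:260,265:415],None,fx=5,fy=5,interpolation=cv2.INTER_CUBIC);save('crop',cr)
E
python3 m.py
```

```text
drive ((467.8959045410156, 72.32881927490234), (89.02082061767578, 149.27212524414062), 12.065155982971191) z [0.0402 0.0444 0.0479]
plug ((459.1643981933594, 116.48332214355469), (16.82349395751953, 32.84326934814453), 12.866263389587402) z [0.0494 0.0822 0.0855]
collar/shaft z>0.09
0.11 138 [0.47546779 0.03937464 0.11459106] [0.47549514 0.03886147 0.11452572] [0.02283702 0.02118813 0.00884435]
0.08 339 [0.47410054 0.03918427 0.08467961] [0.47424591 0.0384394  0.08730811] [0.04504936 0.0432284  0.01441434]
```

View pics/crop.png

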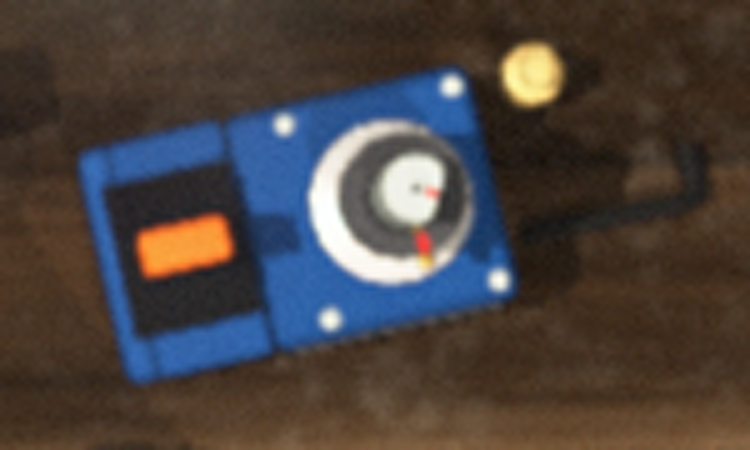

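The crop confirms the orange plug seated in the black cover. The screw line is at (425,245), the flat with its red dot at (435,192), and the key and weight sit clear to the right. The measured sizes match the given ones: drive 89 x 149 mm, plug 17 x 33 mm. The shaft computed from the drive pose, (475,38), also agrees with the depth reading, (475,39).

```bash
python3 -m crank '[[[8.5,1.89,-4.47,0,0,0,-5.2],[8.5,1.89,-4.47,0,0,0,-5.2],[8.5,1.89,-4.47,0,0,0,-5.2],[8.5,1.89,-4.47,0,0,0,-5.2],[8.5,1.89,-4.47,0,0,0,-5.2],[8.5,1.89,-4.47,0,0,0,-5.2],[8.5,1.89,-4.47,0,0,0,-5.2],[8.5,1.89,-4.47,0,0,0,-5.2],[8.5,1.89,-4.47,0,0,0,-5.2],[7,1.89,-4.47,0,0,0,-5.2],[5,0,0,0,0,0,0],[5,0,0,0,0,0,0]]]' 40
cat > w.py <<'E'
from h import *
import sys
o=manip.get_obs();im,d,T,K=cam('wrist');save(sys.argv[1],im)
M=R.from_quat(o['ee_rot']).as_matrix();print(o['position'].round(4),'tooly',np.degrees(np.arctan2(M[1,1],M[0,1])).round(2),'z',M[:,2].round(3),o['joint_pos'].round(2))
E
python3 w.py w1
```

```text
clock: 1.6
position: [0.4587, 0.1173, 0.2311]
ee_rot: [0.626, 0.78, -0.0, -0.0]
ft_force: [0.3, -0.4, -0.3]
grip_width: 0.586
grasp_force: 0.0
[0.4587 0.1173 0.2311] tooly 12.46 z [-0.001  0.    -1.   ] [-0.69 -0.02  0.34  1.86  0.01  1.3  -0.13]
```

View pics/w1.png

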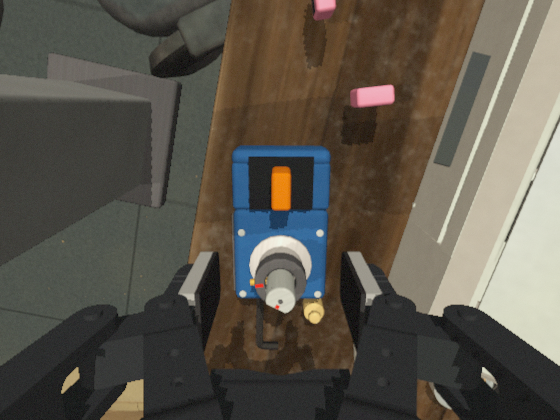

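The wrist view shows the plug at (281,188), upright between the fingers' lines, the shaft end at (280,298) and the screw at (255,285). I'll measure from this view too.

```bash
cat > m2.py <<'E'
from h import *
z=np.load('wrist.npz');im,d,T,K=z['im'],z['d'],z['T'],z['K']
hsv=cv2.cvtColor(im,cv2.COLOR_RGB2HSV);P=cloud(d,T,K)
m=cv2.inRange(hsv,(3,150,100),(18,255,255));m[:150]=0;m[230:]=0;m[:,:250]=0;m[:,320:]=0
top=(m>0)&(abs(P[...,2]-.084)<.004)
def rect(mask,h):
    v,u=np.nonzero(mask);Q=np.array([plane(a,b,h,T,K)[:2] for a,b in zip(u,v)]);return cv2.minAreaRect((Q*1000).astype(np.float32))
print('plug',top.sum(),rect(top,.084),np.percentile(P[m>0][:,2],[5,50,95]))
b=np.zeros(d.shape,bool);b[225:325,230:330]=1
s=b&(abs(P[...,2]-.116)<.004);v,u=np.nonzero(s);c=cv2.findContours(s.astype(np.uint8),0,2)[0];c=max(c,key=cv2.contourArea)[:,0]
Q=np.array([plane(a,e,.116,T,K)[:2] for a,e in c])*1000;print('shaft',cv2.minEnclosingCircle(Q.astype(np.float32)),s.sum())
red=b&(cv2.inRange(hsv,(0,130,110),(6,255,255))+cv2.inRange(hsv,(170,130,110),(180,255,255))>0)
n,l,st,ce=cv2.connectedComponentsWithStats(red.astype(np.uint8))
for i in range(1,n):
    if st[i,4]>4: print('red',ce[i],st[i,4],[ (h,plane(*ce[i],h,T,K)[:2].round(4)) for h in(.086,.116)])
E
python3 m2.py
```

```text
plug 728 ((459.2005615234375, 118.26963806152344), (15.501673698425293, 30.669654846191406), 12.545356750488281) [0.05877363 0.0829385  0.08429007]
shaft ((476.2869567871094, 41.4210205078125), 12.524155616760254) 614
red [258.76470588 285.5       ] 34 [(0.086, array([0.4591, 0.0327])), (0.116, array([0.4575, 0.0486]))]
red [276.53846154 306.84615385] 13 [(0.086, array([0.4785, 0.0159])), (0.116, array([0.4749, 0.0335]))]
```

```bash
python3 -m crank '[[[5,0,0,-4.4,0,0,0],[5,0,0,-4.4,0,0,0],[5,0,0,-4.4,0,0,0],[5,0,0,-3,0,0,0],[5,0,0,-1.3,0,0,0],[5,0,0,0,0,0,0],[1,0,0,0,0,0,0],[1,0,0,0,0,0,0],[1,0,0,0,0,0,0],[1,0,0,0,0,0,0],[1,0,0,0,0,0,0]]]' 60
```

```text
clock: 3.02
position: [0.4597, 0.1171, 0.0576]
ee_rot: [0.627, 0.779, 0.001, 0.0]
ft_force: [-1.3, 0.0, 5.6]
grip_width: 0.176
grasp_force: 58.5
```

```bash
python3 -m crank '[[[1,0,0,0.5,0,0,0],[1,0,0,0.5,0,0,0],[1,0,0,0.5,0,0,0],[1,0,0,0.5,0,0,0],[1,0,0,1.5,0,0,0],[1,0,0,2.5,0,0,0],[1,0,0,0,0,0,0]]]'; python3 - <<'E'
from h import *
im,d,T,K=cam('scene');hsv=cv2.cvtColor(im,cv2.COLOR_RGB2HSV);m=cv2.inRange(hsv,(3,170,150),(14,255,255));m[:,:230]=0;m[:,320:]=0;m[:200]=0;m[330:]=0
P=cloud(d,T,K)[m>0];print(len(P),np.percentile(P,[5,50,95],axis=0).round(3))
E
```

```text
clock: 3.9
position: [0.4603, 0.1171, 0.1186]
ee_rot: [0.627, 0.779, 0.002, 0.001]
ft_force: [-0.7, 0.5, -0.8]
grip_width: 0.178
grasp_force: 60.1
61 [[0.455 0.097 0.116]
 [0.459 0.1   0.142]
 [0.468 0.111 0.145]]
```

```bash
python3 -m crank '[[[1,-0.4,3.1,0,0,0,0],[1,-0.4,3.1,0,0,0,0],[1,-0.4,3.1,0,0,0,0],[1,0,0,-3,0,0,0],[1,0,0,-3,0,0,0],[1,0,0,-2.5,0,0,0],[1,0,0,-0.8,0,0,0],[1,0,0,0,0,0,0],[4,0,0,0,0,0,0],[4,0,0,0,0,0,0],[4,0,0,0,0,0,0],[4,0,0,3,0,0,0],[4,0,0,5,0,0,0],[4,0,0,5,0,0,0],[4,0,0,4,0,0,0],[4,0,0,0,0,0,0]]]'; python3 - <<'E'
from h import *
im,d,T,K=cam('top');hsv=cv2.cvtColor(im,cv2.COLOR_RGB2HSV);m=cv2.inRange(hsv,(3,170,130),(16,255,255));m[:,:200]=0;m[:,320:]=0;m[:170]=0;m[250:]=0
P=cloud(d,T,K)[m>0];print(len(P),P and 0 if len(P)==0 else np.percentile(P,[5,50,95],axis=0).round(3))
im,d,T,K=cam('scene');hsv=cv2.cvtColor(im,cv2.COLOR_RGB2HSV);m=cv2.inRange(hsv,(3,170,130),(14,255,255));m[:,:200]=0;m[:,320:]=0;m[:170]=0;m[330:]=0
P=cloud(d,T,K)[m>0];print(len(P),np.percentile(P,[5,50,95],axis=0).round(3))
E
```

```text
clock: 5.95
position: [0.4485, 0.2105, 0.1965]
ee_rot: [0.627, 0.779, 0.003, 0.001]
ft_force: [0.2, 0.0, -1.1]
grip_width: 0.474
grasp_force: 0.0Traceback (most recent call last):
  File "<stdin>", line 3, in <module>
ValueError: The truth value of an empty array is ambiguous. Use `array.size > 0` to check that an array is not empty.
```

```bash
python3 -m crank '[[[5,0.38,-2.45,0.5,0,0,9.6],[5,0.38,-2.45,0.5,0,0,9.6],[5,0.38,-2.45,0.5,0,0,9.6],[5,0.38,-2.45,0.5,0,0,9.6],[5,0.38,-2.45,0.5,0,0,9.6],[5,0.4,-2.45,0.5,0,0,9.6],[5,0.4,-2.45,0.5,0,0,9.6],[5,0,0,0,0,0,0],[5,0,0,0,0,0,0]]]'
python3 w.py w2
python3 - <<'E'
from h import *
for n,box in(('top',(200,320,170,250)),('scene',(200,320,170,330))):
    im,d,T,K=cam(n);hsv=cv2.cvtColor(im,cv2.COLOR_RGB2HSV);m=cv2.inRange(hsv,(3,170,120),(15,255,255))
    k=np.zeros_like(m);k[box[2]:box[3],box[0]:box[1]]=1;P=cloud(d,T,K)[(m*k)>0]
    print(n,len(P)); 
    if len(P): print(np.percentile(P,[5,50,95],axis=0).round(3))
E
```

```text
clock: 7.12
position: [0.4735, 0.0389, 0.2273]
ee_rot: [0.092, 0.996, -0.0, -0.001]
ft_force: [0.1, -0.3, 0.9]
grip_width: 0.585
grasp_force: 0.0
[0.4735 0.0389 0.2273] tooly 79.48 z [-0.002 -0.    -1.   ] [-0.62 -0.02  0.44  1.87  0.01  1.29  1.21]
top 266
[[ 0.467  0.2   -0.002]
 [ 0.483  0.216  0.015]
 [ 0.5    0.233  0.018]]
scene 245
[[0.467 0.197 0.003]
 [0.482 0.21  0.014]
 [0.602 0.417 0.034]]
```

View pics/w2.png

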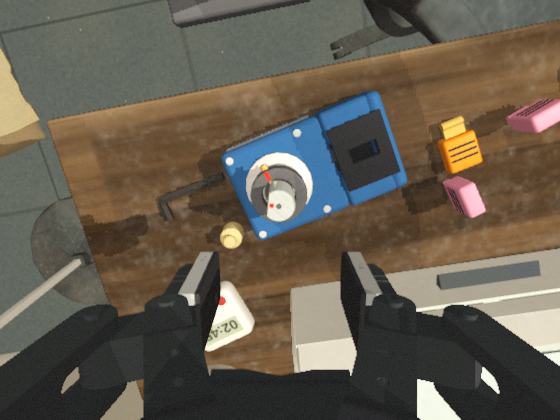

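The plug now lies flat on the desk at (460,150), with the socket empty. The shaft end is at about (279,207), its red dot at (271,205) facing left, and the screw line at (266,175).

```bash
cat > m3.py <<'E'
from h import *
import sys
hs=float(sys.argv[1]) if len(sys.argv)>1 else .086
z=np.load('wrist.npz');im,d,T,K=z['im'],z['d'],z['T'],z['K']
hsv=cv2.cvtColor(im,cv2.COLOR_RGB2HSV);P=cloud(d,T,K)
near=(np.hypot(P[...,0]-.4755,P[...,1]-.039)<.04)&(P[...,2]>.06)
def circ(h,tol,rmax):
    s=near&(abs(P[...,2]-h)<tol)&(hsv[...,1]<90);c=max(cv2.findContours(s.astype(np.uint8),0,2)[0],key=cv2.contourArea)[:,0]
    Q=np.array([plane(a,e,h,T,K)[:2] for a,e in c])*1000;return cv2.minEnclosingCircle(Q.astype(np.float32))
sh=circ(.116,.004,0);print('shaft',sh)
try: print('collar',circ(hs,.005,0))
except Exception as e: print(e)
C=np.array(sh[0])/1000
def comps(m,name,hh):
    n,l,st,ce=cv2.connectedComponentsWithStats((m&near).astype(np.uint8))
    for i in range(1,n):
        if st[i,4]>3:
            zc=np.median(P[l==i][:,2]);
            for h in hh:
                p=plane(*ce[i],h,T,K)[:2]; print(name,ce[i].round(1),st[i,4],'z',zc.round(3),h,p.round(4),'r',np.hypot(*(p-C)).round(4),'ang',np.degrees(np.arctan2(*(p-C)[::-1])).round(1))
comps(cv2.inRange(hsv,(0,120,90),(6,255,255))+cv2.inRange(hsv,(170,120,90),(180,255,255))>0,'red',(hs,.116))
comps(cv2.inRange(hsv,(15,110,90),(32,255,255))>0,'brass',(hs-.008,))
E
python3 m3.py
```

```text
shaft ((475.1850891113281, 38.788726806640625), 12.050874710083008)
collar ((475.1825256347656, 38.77433395385742), 22.818103790283203)
red [266.8 175.6] 43 z 0.086 0.086 [0.4586 0.0328] r 0.0176 ang -160.0
red [266.8 175.6] 43 z 0.086 0.116 [0.4532 0.0349] r 0.0223 ang -169.9
red [271.1 205.2] 10 z 0.116 0.086 [0.4829 0.0316] r 0.0105 ang -43.2
red [271.1 205.2] 10 z 0.116 0.116 [0.4749 0.0338] r 0.005 ang -93.8
brass [263.7 167.6] 39 z 0.08 0.07799999999999999 [0.4532 0.0311] r 0.0233 ang -160.6
brass [271.  181.2] 8 z 0.08 0.07799999999999999 [0.4653 0.0347] r 0.0107 ang -157.5
```

```bash
python3 -m crank '[[[5,0.17,0,-4,0,0,0],[5,0,0,-4,0,0,0],[5,0,0,-3.5,0,0,0],[5,0,0,-2.2,0,0,0],[5,0,0,0,0,0,0],[1.2,0,0,0,0,0,0],[1.2,0,0,0,0,0,0],[1.2,0,0,0,0,0,0],[1.2,0,0,0,0,0,0],[1.2,0,0,0,0,0,0]]]' 35
```

```text
clock: 8.52
position: [0.4766, 0.0389, 0.0926]
ee_rot: [0.091, 0.996, 0.001, 0.001]
ft_force: [-2.3, 2.0, 7.9]
grip_width: 0.23
grasp_force: 34.6
```

```bash
python3 -m crank '[[[1.2,0,0,0,0,0,-6],[1.2,0,0,0,0,0,-6],[1.2,0,0,0,0,0,-6],[1.2,0,0,0,0,0,-6],[1.2,0,0,0,0,0,-6],[1.2,0,0,0,0,0,-6],[1.2,0,0,0,0,0,-6],[1.2,0,0,0,0,0,-6],[1.2,0,0,0,0,0,-6],[1.2,0,0,0,0,0,-6],[1.2,0,0,0,0,0,0],[1.2,0,0,0,0,0,0],[5,0,0,0,0,0,0],[5,0,0,0,0,0,0],[5,0,0,3,0,0,0],[5,0,0,5,0,0,0],[5,0,0,5.7,0,0,0],[5,0,0,0,0,0,0],[5,0,0,0,0,0,0]]]'
python3 w.py w3; python3 m3.py
```

```text
clock: 10.9
position: [0.4754, 0.0382, 0.2279]
ee_rot: [0.576, 0.817, -0.0, -0.0]
ft_force: [-0.2, 0.1, -0.1]
grip_width: 0.585
grasp_force: 0.0
[0.4754 0.0382 0.2279] tooly 19.61 z [-0.  0. -1.] [-0.72 -0.02  0.54  1.87  0.01  1.29  0.16]
shaft ((475.9367370605469, 39.73834228515625), 12.069912910461426)
collar ((475.75457763671875, 39.7829704284668), 22.89960479736328)
red [257.5 192.9] 48 z 0.086 0.086 [0.459  0.0326] r 0.0184 ang -157.2
red [257.5 192.9] 48 z 0.086 0.116 [0.4583 0.0401] r 0.0176 ang 178.9
red [273.6 202.3] 14 z 0.116 0.086 [0.4736 0.0297] r 0.0103 ang -103.0
red [273.6 202.3] 14 z 0.116 0.116 [0.4714 0.0374] r 0.0051 ang -153.1
brass [250.3 190.3] 32 z 0.08 0.07799999999999999 [0.4529 0.0308] r 0.0247 ang -158.7
brass [266.9 191.1] 32 z 0.08 0.07799999999999999 [0.4659 0.0346] r 0.0113 ang -153.1
brass [269. 203.] 5 z 0.112 0.07799999999999999 [0.4708 0.0257] r 0.0149 ang -110.1
brass [140.5 417.8] 4 z 0.313 0.07799999999999999 [ 0.424  -0.2229] r 0.2677 ang -101.2
```

```bash
python3 -m crank '[[[7,0,0.08,0,0,0,10.2],[7,0,0,0,0,0,10.2],[7,0,0,0,0,0,10.2],[7,0,0,0,0,0,10.2],[7,0,0,0,0,0,10.2],[7,0,0,0,0,0,10.2],[7,0,0,0,0,0,10.2],[7,0,0,0,0,0,10.2],[7,0,0,0,0,0,10.2],[7,0,0,-4,0,0,0],[7,0,0,-4,0,0,0],[7,0,0,-3.5,0,0,0],[7,0,0,-2.5,0,0,0],[7,0,0,-2,0,0,0],[7,0,0,-0.8,0,0,0],[7,0,0,0,0,0,0],[7,0,0,0,0,0,0]]]'
python3 w.py w4
```

```text
clock: 13.08
position: [0.4761, 0.039, 0.0608]
ee_rot: [-0.186, 0.983, 0.0, 0.0]
ft_force: [0.4, 0.5, 0.6]
grip_width: 0.821
grasp_force: 0.0
[0.4761 0.039  0.0608] tooly 111.4 z [ 0.001  0.    -1.   ] [-0.69  0.2   0.56  2.05 -0.13  0.92  1.89]
```

```bash
python3 -m crank '[[[4,0,0,0,0,0,0],[4,0,0,0,0,0,0],[4,0,0,0,0,0,0],[4,0,0,0,0,0,0],[4,0,0,0,0,0,0],[4,0,0,0.3,0,0,0],[4,0,0,0.3,0,0,0],[4,0,0,0,0,0,0]]]' 35; python3 w.py w5
```

```text
clock: 14.12
position: [0.4759, 0.0387, 0.0666]
ee_rot: [-0.186, 0.983, -0.0, 0.0]
ft_force: [0.9, -3.2, 0.7]
grip_width: 0.527
grasp_force: 36.6
[0.4759 0.0387 0.0666] tooly 111.39 z [ 0. -0. -1.] [-0.7   0.19  0.57  2.05 -0.13  0.93  1.88]
```

View pics/w5.png

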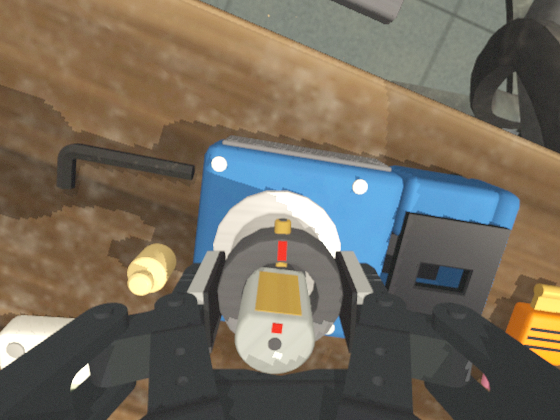

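The view shows the screw at (283,227) and its red line at (282,252), lined up with the brass flat at (279,292) and the dot at (277,327). The pads are on both sides of the collar, clear of the screw. Raising the collar the rest of the way.

```bash
python3 -m crank '[[[4,0,0,0.4,0,0,0],[4,0,0,0.4,0,0,0],[4,0,0,0.4,0,0,0],[4,0,0,0.4,0,0,0],[4,0,0,0.4,0,0,0],[4,0,0,0.4,0,0,0],[4,0,0,0,0,0,0],[4,0,0,0,0,0,0]]]'; python3 w.py w6; python3 - <<'E'
from h import *
z=np.load('wrist.npz');im,d,T,K=z['im'],z['d'],z['T'],z['K'];P=cloud(d,T,K);hsv=cv2.cvtColor(im,cv2.COLOR_RGB2HSV)
r=np.hypot(P[...,0]-.4756,P[...,1]-.039)
g=hsv[...,1]<90
for n,m in(('shaft',(r<.009)),('collar',(r>.015)&(r<.021)&(P[...,2]>.06))): print(n,m.sum(),np.percentile(P[m][:,2],[10,50,90]).round(4))
E
```

```text
clock: 15.18
position: [0.476, 0.0388, 0.0906]
ee_rot: [-0.186, 0.983, 0.0, 0.0]
ft_force: [1.8, -4.7, 1.3]
grip_width: 0.522
grasp_force: 37.1
[0.476  0.0388 0.0906] tooly 111.39 z [ 0.  0. -1.] [-0.71  0.15  0.57  2.03 -0.1   0.99  1.86]
shaft 2124 [0.1114 0.1155 0.1164]
collar 7479 [0.0693 0.1151 0.1719]
```

View pics/w6.png

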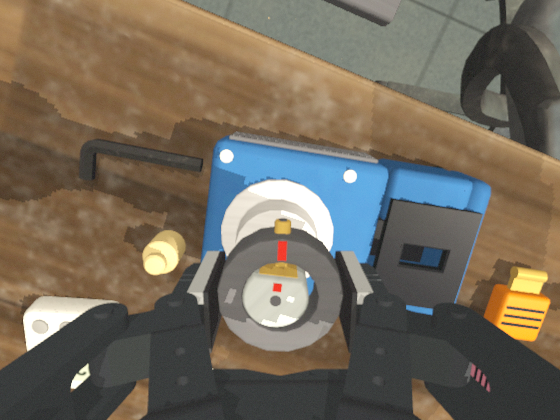

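The collar's top is flush (115.1 mm against 115.5 mm for the shaft end). The screw at (283,227) sits over the flat, the plug is on the desk, and the key and weight have not been moved.

```bash
python3 -c "
from workcell import job
print(job.hand_in())"
```

```text
the job is handed in; nothing more can be done
None
```

The job is handed in, with no verdict shown: the plug is on the desk, the flat faces the set screw, and the collar is held flush with the shaft end, screw to the front; hex key and brass weight untouched.

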